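# Load the drilling jig with a matched pair of cheeks

## Robot

A 7-joint arm with a two-finger parallel gripper is mounted at the origin on a cart in front of the work surface, level with it; the furniture and walls round the work are solid. World frame = base frame: x ahead of the robot, y to its left, z up, the work surface at z = 0. Lengths are in m, angles in rad, forces in N, time in s.
With the tool pointing down it reaches from about 0.4 to 0.85 m from the base axis. Payload 10.4 kg.
Tool frame: the origin (TCP) lies at the very end of the fingers, on their centre line; the grasp point (between the pads) lies grasp_offset behind it (grasp_offset is the distance from the TCP to the grasp point, in m); z points along the fingers, y is the line along which they close (so a half turn about z gives the same grasp; the last joint's range is limited). The gripper opens to 87 mm and grips with 3 to 60 N. Pads are 19 mm wide; open, the fingers measure 117 mm over their backs; the gripper's body (75 mm by 190 mm) begins 51 mm behind the grasp point.
Start: joints at [1.286, 0.332, -0.065, 1.46, 0.022, 1.35, -0.088], TCP at [0.162, -0.604, 0.223] pointing down, gripper open.
Joint ranges: [-2.6, 2.6], [-0.5, 2.12], [-1.47, 1.34], [0.16, 2.42], [-1.27, 4.41], [0.06, 2.06], [-2.6, 2.6]. Speed limits (rad/s): [2.22, 2.22, 2.79, 2.79, 3.14, 3.14, 3.14].

## Interface

Orientations are given as a unit quaternion [w, x, y, z].
In Python, from rig import sense, camera, close_job, grasp_offset gives the robot as it stands.
- The arm moves only by the tool arm_command, never from a script. Its arguments are lists of equal length, an entry for each row: "slide": the shift along the tool's x, y, z in units of 40 mm (1.0 is 40 mm), a list of three; "dr": the turn, a rotation vector about the tool's x, y, z in units of 5 degrees (1.0 is 5 degrees), a list of three; "jaw": the opening, from 0 (shut) to 1 (fully open). In form: {"slide": [[dx, dy, dz], ...], "dr": [[ax, ay, az], ...], "jaw": [jaw, ...]}. A call has 1 to 12 rows; each row is the pose to reach, as a shift and turn from the pose commanded when the call began, along the tool's axes at that moment; what a row does not reach only later rows make up. A row lasts 1/12 s, in which the tool goes at most 41.7 mm and 7.16 degrees, less where a joint would pass 70% of its speed; a pose out of reach is approached as far as the arm can. A call with a gripper value outside its range is refused whole. The fingers move at their own pace and stop on an object; "newtons" is the grip in N (left out, the last holds). Time passes only in rows, so rows that repeat a pose let the fingers close. It gives the time, the measured TCP pose, the force, the opening and the grip force at its end, in the units of the state.
- sense(): the state, without advancing time (a new reading comes with each control period).
- camera(name): name is "side" or "top"; returns a dict with "color" (400x640x3 uint8, red, green, blue), "fx", "fy", "cx", "cy" (pixels), "k1" (the pictures are not rectified: a ray, as slopes to the right and down, at radius r is drawn at 1 + k1 r^2 times it, then the intrinsics apply), "R" (3x3) and "t" (3): a world point X has camera coordinates R X + t. Camera axes: x right, y down, z forward; pixel columns grow to the right and rows downward; lengths in m; the calibration is good to about 2 mm. A picture is of the moment at which its call begins. There is no depth.
- close_job(): hands the job in; it is judged then, once.
The state is a dict: "time_s": time; "joints": joint angles; "joint_vel": joint speeds; "joint_efforts": joint torques, N m; "eef_pos": TCP position; "eef_rot": TCP orientation; "contact_force": force on the tool from outside, world axes, zero at the start; "moment": the same for the moment, N m; "grip_width": finger opening in m; "finger_force": force on a finger pad.
Only numpy, scipy, OpenCV 4.12 (cv2) and the standard library are available. Lean on these libraries where they do the work, as an engineer would, in place of code of your own. Each camera call takes 0.05 s, during which the arm holds its last target. There are 200 camera calls.

## Task

Load the drilling jig so that the pair of handle cheeks can be drilled through together: over its two steel pins put first the brown backer board (it saves the jig from the drill), on it the pale cheek, then the dark cheek (the show side, cleanest next to the bushes), and on top the aluminium drill plate, each lying flat on the one below. Then swing the red handle of the toggle clamp over until its rubber foot bears on the drill plate, and let go. Leave the tape measure, the block plane and the red carpenter's pencil where they are.

Things in the scene. Friction and masses are not known exactly. Their poses are not given: they have to be found in the camera images.
- jig: Plywood drilling jig, fixed. Origin: on the bench, midway between its pins. Base x -60..60, y -175..85, top z 18 mm. Pins 10 mm thick at x 0, y 50 and -50, straight to z 56, coned to a 4 mm tip at z 66. Layers go over both pins, length along y; undersides then at z 18 (backer), 27 (pale), 39 (dark), 51 (plate), stack top 59. Clamp on a wood block at y -171..-83, 62 mm wide.
- clamp (a joint): Hinge of the toggle clamp, rad, along the jig's x through y -125, z 84 mm. 0: closed on the full stack, bar level towards +y, rubber foot (18 mm wide) on the drill plate at y -27, red handle upright. Growing (to 1.25): bar lifts, handle tips towards the jig's -y. Stays where left (0.3 N m; 3.5 N at the grip). Push on until the foot stops it at 0: a pinched handle lags the fingers by up to 0.1.
- clamp_grip (a point): Point on the axis of the clamp's round red grip (21 mm thick), 88 mm from the hinge along the handle; the grip runs 34 mm either way from it. With the joint at q it lies in the jig's frame at x 0, y = -125 - 88 sin q - 4 cos q, z = 84 + 88 cos q - 4 sin q mm. Its x axis is the hinge direction, its z axis points along the grip to the free end.
- backer: Backer board, plain dull-brown fibreboard with a few dark drill marks, 56 (x) by 130 (y) by 9 mm (z). Two 13 mm through holes on its centre line at y = +50 and -50 mm; end for end it fits the same. Origin: centre of the underside, y along its length, z up. Loose; grip it across the 56 mm width.
- pale_cheek: Pale wood handle cheek (light timber blank), 56 (x) by 130 (y) by 12 mm (z). Two 13 mm through holes on its centre line at y = +50 and -50 mm; end for end it fits the same. Origin: centre of the underside, y along its length, z up. Loose; grip it across the 56 mm width.
- dark_cheek: Dark brown wood handle cheek (dark timber blank), 56 (x) by 130 (y) by 12 mm (z). Two 13 mm through holes on its centre line at y = +50 and -50 mm; end for end it fits the same. Origin: centre of the underside, y along its length, z up. Loose; grip it across the 56 mm width.
- drill_plate: Aluminium drill plate, bright silver-white with three small brass drill bushes (2.5 mm proud), 56 (x) by 130 (y) by 8 mm (z). Two 13 mm through holes on its centre line at y = +50 and -50 mm; end for end it fits the same. Origin: centre of the underside, y along its length, z up. Loose; grip it across the 56 mm width.
- tape_measure: Tape measure, yellow and black, 38 by 86 by 70 mm high, loose; to be left where it is. Origin: centre of its underside.
- block_plane: Block plane, grey metal with a wood knob, 48 by 160 by 49 mm high, loose; to be left where it is. Origin: centre of its underside.
- carpenter_pencil: Flat red carpenter's pencil, 15 by 156 by 8 mm, loose; to be left where it is. Origin: centre of its underside.
Not all that is in view belongs to the job. Leave any turquoise look-alike of the backer alone.

How it is judged:
On the way, in this order (a step that is already met when the one before it is completed fails the run):
1. the backer board lies flat on the jig's base, over both pins (horizontal distance between backer and jig below 0.005 m and z of backer in the frame of jig between 0.015 and 0.021 m and angle between the y axis of backer and the y axis of jig, either way round below 0.08 rad and angle between the z axis of backer and the z axis of jig, either way round below 0.05 rad), for 0.2 s.
2. the pale cheek lies flat on the backer, over both pins (horizontal distance between pale_cheek and jig below 0.005 m and z of pale_cheek in the frame of jig between 0.024 and 0.03 m and angle between the y axis of pale_cheek and the y axis of jig, either way round below 0.08 rad and angle between the z axis of pale_cheek and the z axis of jig, either way round below 0.05 rad), for 0.2 s.
3. the dark cheek lies flat on the pale cheek, over both pins (horizontal distance between dark_cheek and jig below 0.005 m and z of dark_cheek in the frame of jig between 0.036 and 0.042 m and angle between the y axis of dark_cheek and the y axis of jig, either way round below 0.08 rad and angle between the z axis of dark_cheek and the z axis of jig, either way round below 0.05 rad), for 0.2 s.
4. the drill plate lies flat on the dark cheek, over both pins (horizontal distance between drill_plate and jig below 0.005 m and z of drill_plate in the frame of jig between 0.048 and 0.054 m and angle between the y axis of drill_plate and the y axis of jig, either way round below 0.08 rad and angle between the z axis of drill_plate and the z axis of jig, either way round below 0.05 rad), for 0.2 s.
5. the clamp is swung over onto the drill plate (all of step 4 and value of joint clamp below 0.05 rad), for 0.2 s.
At the end, for the whole second after the job is handed in: Backer, pale cheek, dark cheek and drill plate lie in this order from the bottom over the jig's pins, each within 5 mm of the centre between the pins, within 3 mm of its height and lying flat (within 0.05 rad, lengthwise within 0.08 rad), at rest; the clamp is closed to below 0.05 rad (all of step 1 and all of step 2 and all of step 3 and all of step 5 and linear speed of each of backer, pale_cheek, dark_cheek, drill_plate below 0.01 m/s); the robot touches nothing.
It fails at once if the tape measure is shifted by more than 20 mm (distance of tape_measure from where it was at the start of the episode above 0.02 m).
It fails at once if the block plane is shifted by more than 20 mm (distance of block_plane from where it was at the start of the episode above 0.02 m).
It fails at once if the red carpenter's pencil is shifted by more than 20 mm (distance of carpenter_pencil from where it was at the start of the episode above 0.02 m).
It also fails if it takes over 115 s, if anything falls off the work surface, if the arm or the gripper's body presses on something with over 40 N, if the wrist force passes 120 N, or if a joint passes its speed limit or range.

## Working session

There is one attempt and no reset: what is moved stays moved. The work goes in short steps, Python scripts to look and compute and a tool call to move; the robot and the scene stay as the last step left them, time stands still between calls to the robot, and variables do not carry over. Pictures are saved under pics/ and viewed, at most 14 in all, crops included, and the job is handed in when it is done.

Besides the shell and the picture viewer there is one more tool, called after ">>>" by a JSON object that holds its "op" and its "data". arm_command: Moves the arm, as the interface text tells. Its arguments: {"type":"object","properties":{"slide":{"type":"array"},"dr":{"type":"array"},"jaw":{"type":"array"},"newtons":{"type":"number"}},"required":["slide","dr","jaw"]}

```bash
ls; mkdir -p pics; python3 - <<'E'
from rig import sense,camera,grasp_offset
import cv2,numpy as np
print(grasp_offset); s=sense(); print(s)
for n in("top","side"):
    c=camera(n); cv2.imwrite(f"pics/{n}0.png",c["color"][:,:,::-1]); np.savez(f"{n}0.npz",**c)
    print(n,{k:np.round(c[k],4).tolist() for k in c if k!="color"})
E
```

```text
pics
0.0187
{'time_s': 0.0, 'joints': array([ 1.286391  ,  0.33288453, -0.06471818,  1.46094963,  0.02158139,
        1.34992448, -0.08846605]), 'joint_vel': array([-0.00101406,  0.00097171,  0.00018623, -0.00075425, -0.00070991,
       -0.00055378,  0.00065214]), 'joint_efforts': array([-1.40642311e-03, -6.23248744e+01,  2.36698589e-02, -3.89886475e+01,
       -6.14832784e-02,  3.98168061e-02,  1.13397164e-04]), 'eef_pos': array([ 0.16167125, -0.60331148,  0.22174212]), 'eef_rot': array([-7.26019863e-04,  9.91439753e-01,  1.30562915e-01, -1.18481935e-04]), 'contact_force': array([0.48083035, 0.42705453, 0.59171234]), 'moment': array([-0.02642669, -0.01580468, -0.01048234]), 'finger_force': 0.0, 'grip_width': 0.08672794515954334}
top {'fx': 445.2064, 'fy': 445.2064, 'cx': 315.5132, 'cy': 203.5858, 'k1': -0.0535, 'R': [[-0.0248, -0.9997, -0.0029], [-0.9747, 0.0248, -0.222], [0.222, -0.0027, -0.975]], 't': [0.0463, 0.578, 1.1671]}
side {'fx': 370.861, 'fy': 370.861, 'cx': 319.5449, 'cy': 196.244, 'k1': -0.0266, 'R': [[0.9953, -0.0965, 0.0055], [-0.0478, -0.5408, -0.8398], [0.084, 0.8356, -0.5429]], 't': [-0.5591, 0.1511, 0.9488]}
```

View pics/top0.png

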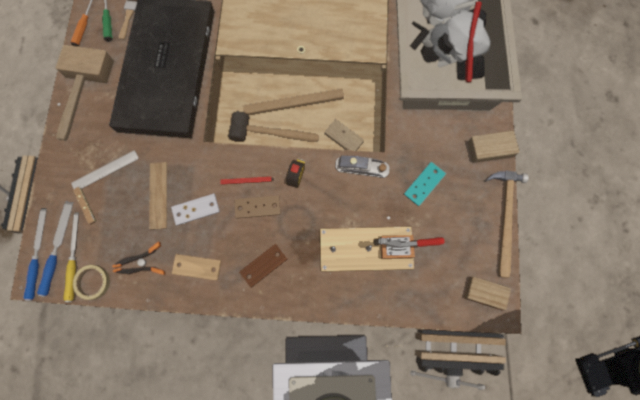

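View pics/side0.png

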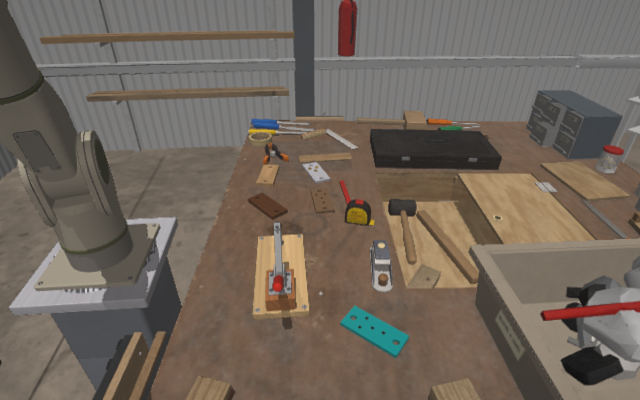

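```bash
cat > h.py <<'E'
import numpy as np,cv2
def load(n): return dict(np.load(n))
def ray(c,uv):
    K=np.array([[c["fx"],0,c["cx"]],[0,c["fy"],c["cy"]],[0,0,1]],float)
    p=cv2.undistortPoints(np.array(uv,float).reshape(-1,1,2),K,np.array([c["k1"],0,0,0],float)).reshape(-1,2)
    d=np.c_[p,np.ones(len(p))]@c["R"]; return -c["R"].T@c["t"], d/np.linalg.norm(d,axis=1)[:,None]
def plane(c,uv,z):
    o,d=ray(c,uv); return o+d*((z-o[2])/d[:,2])[:,None]
def tri(c1,u1,c2,u2):
    o1,d1=ray(c1,u1);o2,d2=ray(c2,u2);out=[]
    for a,b in zip(d1,d2):
        s=np.linalg.lstsq(np.c_[a,-b],o2-o1,rcond=None)[0]; p,q=o1+a*s[0],o2+b*s[1]
        out.append([*((p+q)/2),np.linalg.norm(p-q)])
    return np.array(out)
def proj(c,X):
    p=np.atleast_2d(X)@c["R"].T+c["t"]; s=p[:,:2]/p[:,2:]; s=s*(1+c["k1"]*(s**2).sum(1,keepdims=True))
    return s*[c["fx"],c["fy"]]+[c["cx"],c["cy"]]
def blob(c,seed,tol=30,r=45,close=5):
    lab=cv2.cvtColor(c["color"],cv2.COLOR_RGB2LAB).astype(float); x,y=seed
    ref=np.median(lab[y-2:y+3,x-2:x+3].reshape(-1,3),0)
    d=lab-ref; d[...,0]*=.6
    m=(np.linalg.norm(d,axis=2)<tol).astype(np.uint8)
    w=np.zeros_like(m); cv2.circle(w,(x,y),r,1,-1); m*=w
    m=cv2.morphologyEx(m,cv2.MORPH_CLOSE,np.ones((close,close)))
    m=cv2.morphologyEx(m,cv2.MORPH_OPEN,np.ones((3,3)))
    cs,_=cv2.findContours(m,cv2.RETR_EXTERNAL,cv2.CHAIN_APPROX_NONE)
    return max(cs,key=cv2.contourArea)
E
cat > m.py <<'E'
from h import *
T,S=load("top0.npz"),load("side0.npz")
print("cams",*[np.round(-c["R"].T@c["t"],3) for c in(T,S)])
seeds=dict(backer=((250,212),(322,203),9,14),pale=((197,262),(268,172),12,22),dark=((264,265),(265,204),12,16),plate=((183,214),(313,168),8,22),jig=((345,262),(265,290),18,25))
ims={"T":T["color"][:,:,::-1].copy(),"S":S["color"][:,:,::-1].copy()}
for k,(a,b,h,tol) in seeds.items():
    r=70 if k=="jig" else 32
    ct,cs=blob(T,a,tol,r),blob(S,b,tol,r)
    Xt=plane(T,ct,h/1e3)[:,:2]; rt=cv2.minAreaRect((Xt*1e3).astype(np.float32))
    Xs=plane(S,cs,h/1e3)[:,:2]; rs=cv2.minAreaRect((Xs*1e3).astype(np.float32))
    z=tri(T,proj(T,[*np.array(rt[0])/1e3,h/1e3]),S,proj(S,[*np.array(rs[0])/1e3,h/1e3]))
    print(k,np.round([*rt[0],*rt[1],rt[2]],1),np.round([*rs[0],*rs[1],rs[2]],1),"tri mm",np.round(z*1e3,1))
    cv2.drawContours(ims["T"],[ct],-1,(255,0,255),1) if 0 else None
    for im,c in(("T",ct),("S",cs)): 
        for p in c[::4,0]: ims[im][p[1],p[0]]=(0,255,0)
a=cv2.resize(ims["T"][180:300,160:460],None,fx=2.6,fy=2.6,interpolation=cv2.INTER_NEAREST)
b=cv2.resize(ims["S"][150:330,220:420],None,fx=1.55,fy=1.55,interpolation=cv2.INTER_NEAREST)
o=np.zeros((600,800,3),np.uint8); o[:a.shape[0],:a.shape[1]]=a; o[315:315+b.shape[0],:b.shape[1]]=b[:285]
cc=cv2.resize(ims["T"][160:220,400:460],None,fx=3,fy=3); o[330:510,500:680]=cc
cv2.imwrite("pics/c1.png",o)
E
python3 m.py
```

```text
cams [0.305 0.035 1.266] [ 0.484 -0.765  0.645]
backer [570.  221.9 180.3 177.6  89.5] [589.7 192.  338.6 195.9  88.2] tri mm [[584.6 226.2 -15.8  18.3]]
pale [408.7 374.7 135.8  78.9  81.3] [415.4 369.8 129.   54.5  80.9] tri mm [[412.  376.3   7.8   6. ]]
dark [417.1 183.9  61.9 135.   37. ] [431.3 149.6  79.7 202.9  37.5] tri mm [[424.3 187.8 -15.4   9.6]]
plate [584.1 388.   57.  120.9  16.4] [585.1 380.8  56.8 133.2  17.6] tri mm [[585.6 389.5   3.1   0.7]]
jig [ 458.3 -108.5  259.1  121.9   89.8] [ 378.2 -144.   232.4  431.3   21.5] tri mm [[ 417.5 -120.     8.7   86.2]]
```

View pics/c1.png

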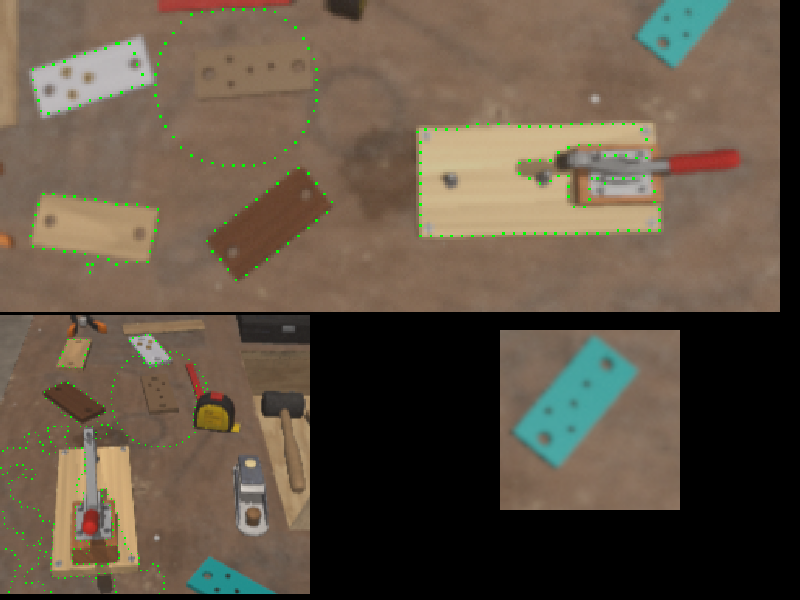

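```bash
cat > m2.py <<'E'
from h import *
T,S=load("top0.npz"),load("side0.npz"); U=4
def ublob(c,seed,tol,r=32):
    x,y=seed; x0,y0=max(x-r-8,0),max(y-r-8,0); im=c["color"][y0:y+r+8,x0:x+r+8]
    L=cv2.cvtColor(cv2.resize(im,None,fx=U,fy=U,interpolation=cv2.INTER_CUBIC),cv2.COLOR_RGB2LAB).astype(float)
    sx,sy=(x-x0)*U,(y-y0)*U; ref=np.median(L[sy-8:sy+9,sx-8:sx+9].reshape(-1,3),0)
    d=L-ref; m=(np.linalg.norm(d,axis=2)<tol).astype(np.uint8)
    m=cv2.morphologyEx(m,cv2.MORPH_OPEN,np.ones((5,5))); m=cv2.morphologyEx(m,cv2.MORPH_CLOSE,np.ones((9,9)))
    m=cv2.morphologyEx(m,cv2.MORPH_OPEN,np.ones((11,11)))
    cs,_=cv2.findContours(m,cv2.RETR_EXTERNAL,cv2.CHAIN_APPROX_NONE)
    ct=[q for q in cs if cv2.pointPolygonTest(q,(float(sx),float(sy)),False)>=0] or [max(cs,key=cv2.contourArea)]
    return (ct[0][:,0]+.5)/U-.5+[x0,y0]
def hole(c,uv,w=4):
    g=cv2.cvtColor(c["color"],cv2.COLOR_RGB2GRAY).astype(float); x,y=np.round(uv).astype(int)
    yy,xx=np.mgrid[y-w:y+w+1,x-w:x+w+1]; p=g[y-w:y+w+1,x-w:x+w+1]; e=np.abs(p-np.median(p)); e=np.clip(e-.35*e.max(),0,None)
    e*=np.hypot(xx-uv[0],yy-uv[1])<w
    return [(e*xx).sum()/e.sum(),(e*yy).sum()/e.sum()]
if __name__=="__main__":
    seeds=dict(backer=((250,212),(318,195),9,11,11),pale=((197,262),(268,172),12,32,32),dark=((264,265),(265,204),12,24,24),plate=((183,214),(313,168),8,28,40),jig=((345,262),(265,290),18,30,35))
    holes=dict(backer=[(240,208.1),(274.6,205.4)],pale=[(179.2,265),(213.5,270)],dark=[(277.7,255),(249.6,276.9)],plate=[(178.8,214.6),(211.5,204.2)],jig=[(333,249.2),(368.8,248.5)])
    for k,(a,b,h,ta,tb) in seeds.items():
        r=100 if k=="jig" else 32; R=[]
        for c,s,t in((T,a,ta),(S,b,tb)):
            q=cv2.minAreaRect((plane(c,ublob(c,s,t,r),h/1e3)[:,:2]*1e3).astype(np.float32)); R.append(q)
            print(k,np.round([*q[0],*q[1],q[2]],1),end=" ")
        z=tri(T,proj(T,[*np.array(R[0][0])/1e3,h/1e3]),S,proj(S,[*np.array(R[1][0])/1e3,h/1e3]))
        print("tri",np.round(z*1e3,1)[0])
        P=plane(T,[hole(T,u) for u in holes[k]],h/1e3 if k!="jig" else .06)[:,:2]*1e3; d=P[0]-P[1]
        print("   holes",np.round(P.mean(0),1),"sp",np.round(np.hypot(*d),1),"yaw",np.round(np.degrees(np.arctan2(d[1],d[0])),1))
E
python3 m2.py
```

```text
backer [575.8 226.4 237.3 236.1  88.7] backer [582.9 265.3 485.4 301.9  84.8] tri [574.7 222.9  34.2   8.5]
   holes [590.8 202.8] sp 101.5 yaw 92.9
pale [417.4 374.1 134.6  62.3  80.2] pale [415.8 372.1 132.   55.9  80.9] tri [416.6 374.2  11.    1.8]
   holes [417.3 373.8] sp 99.6 yaw 80.6
dark [417.1 184.2  61.9 134.8  36.7] dark [419.1 173.1  69.2 153.4  37.1] tri [4.181e+02 1.852e+02 3.800e+00 4.000e-01]
   holes [417.4 183.2] sp 99.4 yaw -52.5
plate [585.7 383.1  55.9 130.1  16.4] plate [584.6 381.3  58.4 135.9  16.6] tri [585.3 383.3   7.    1.1]
   holes [585.2 382.8] sp 99.6 yaw 106.5
jig [ 457.5 -108.6  259.7  120.7   89.8] jig [ 456.3 -110.3  121.6  288.     0. ] tri [ 456.9 -108.8   16.8    1.4]
   holes [450.8 -60. ] sp 100.5 yaw 87.5
```

```bash
cat > go.py <<'E'
# python3 go.py x y z yaw  (mm, deg) -> slide, dr from the present pose
import sys,numpy as np
from rig import sense
from scipy.spatial.transform import Rotation as R
s=sense(); p=np.array(s["eef_pos"]); r=R.from_quat(np.roll(s["eef_rot"],-1))
M=r.as_matrix(); yaw0=np.degrees(np.arctan2(M[1,0],M[0,0]))
print("t",round(s["time_s"],2),"at",np.round(p*1e3,1),"yaw",round(yaw0,2),"w",round(s["grip_width"]*1e3,1),"F",np.round(s["contact_force"],1),"j",np.round(s["joints"],2))
for k in range(1,len(sys.argv),4):
    *x,yaw=map(float,sys.argv[k:k+4])
    t=R.from_euler("z",yaw,degrees=True)*R.from_rotvec([np.pi,0,0])
    print("slide",np.round(r.inv().apply(np.array(x)/1e3-p)/.04,3),"dr",np.round(np.degrees((r.inv()*t).as_rotvec())/5,2))
E
python3 go.py 590.8 202.8 250 92.9  590.8 202.8 60 92.9
```

```text
t 0.1 at [ 161.7 -603.4  221.9] yaw 15.0 w 86.9 F [-0.2  0.4 -0.6] j [ 1.29  0.33 -0.06  1.46  0.02  1.35 -0.09]
slide [ 15.579 -16.692  -0.684] dr [-1.000e-02 -1.000e-02 -1.558e+01]
slide [ 15.579 -16.686   4.066] dr [-1.000e-02 -1.000e-02 -1.558e+01]
```

>>> {"op": "arm_command", "data": {"slide": [[7.8,-8.4,-0.7],[7.8,-8.4,-0.7],[7.8,-8.4,-0.7],[7.8,-8.4,-0.7],[7.8,-8.4,-0.7],[7.8,-8.4,-0.7],[7.8,-8.4,-0.7],[7.8,-8.4,-0.7],[7.8,-8.4,-0.7],[7.8,-8.4,-0.7],[7.8,-8.4,-0.7],[7.8,-8.4,-0.7]], "dr": [[0,0,-8],[0,0,-8],[0,0,-8],[0,0,-8],[0,0,-8],[0,0,-8],[0,0,-8],[0,0,-8],[0,0,-8],[0,0,-8],[0,0,-8],[0,0,-8]], "jaw": [0.8,0.8,0.8,0.8,0.8,0.8,0.8,0.8,0.8,0.8,0.8,0.8], "newtons": 30}}

```text
time_s: 1.1
eef_pos: [0.3796, -0.1913, 0.2513]
eef_rot: [0.0, 0.885, 0.466, 0.001]
contact_force: [0.4, -0.4, 1.0]
grip_width: 0.0693
finger_force: 0.0
```

```bash
python3 go.py 590.8 202.8 250 92.9  590.8 202.8 60 92.9
```

```text
t 1.1 at [ 379.6 -191.3  251.3] yaw 55.55 w 69.3 F [ 0.4 -0.4  1. ] j [ 0.94 -0.11 -0.53  1.88 -0.06  1.36 -0.17]
slide [11.112 -1.222  0.044] dr [ 0.02 -0.01 -7.47]
slide [11.107 -1.228  4.794] dr [ 0.02 -0.01 -7.47]
```

>>> {"op": "arm_command", "data": {"slide": [[11.1,-1.22,0],[11.1,-1.22,0],[11.1,-1.22,0],[11.1,-1.22,0],[11.1,-1.22,0],[11.1,-1.22,0],[11.1,-1.22,0],[11.1,-1.22,0],[11.1,-1.22,0.5],[11.1,-1.22,1.5],[11.1,-1.22,2.5],[11.1,-1.22,3.5]], "dr": [[0,0,-7.47],[0,0,-7.47],[0,0,-7.47],[0,0,-7.47],[0,0,-7.47],[0,0,-7.47],[0,0,-7.47],[0,0,-7.47],[0,0,-7.47],[0,0,-7.47],[0,0,-7.47],[0,0,-7.47]], "jaw": [0.8,0.8,0.8,0.8,0.8,0.8,0.8,0.8,0.8,0.8,0.8,0.8]}}

```text
time_s: 2.1
eef_pos: [0.588, 0.1905, 0.1414]
eef_rot: [-0.0, 0.691, 0.723, 0.002]
contact_force: [0.8, 0.2, 0.1]
grip_width: 0.0697
finger_force: 0.0
```

```bash
python3 go.py 590.8 202.8 60 92.9  590.8 202.8 3 92.9
```

```text
t 2.1 at [588.  190.5 141.4] yaw 92.54 w 69.7 F [0.8 0.2 0.1] j [ 0.24  0.5  -0.83  1.55  0.38  1.26 -0.6 ]
slide [0.299 0.081 2.035] dr [ 0.02 -0.03 -0.07]
slide [0.295 0.078 3.46 ] dr [ 0.02 -0.03 -0.07]
```

>>> {"op": "arm_command", "data": {"slide": [[0.2,0.07,1.0],[0.2,0.07,2.0],[0.2,0.07,2.5],[0.2,0.07,2.5],[0.2,0.07,2.5]], "dr": [[0,0,0],[0,0,0],[0,0,0],[0,0,0],[0,0,0]], "jaw": [0.8,0.8,0.8,0.8,0.8]}}

```text
time_s: 2.52
eef_pos: [0.589, 0.1942, 0.0415]
eef_rot: [-0.001, 0.692, 0.721, -0.001]
contact_force: [-0.3, 0.6, 1.1]
grip_width: 0.0696
finger_force: 0.0
```

```bash
python3 go.py 590.8 202.8 3 92.9
```

```text
t 2.52 at [589.  194.2  41.5] yaw 92.35 w 69.6 F [-0.3  0.6  1.1] j [ 0.19  0.61 -0.78  1.63  0.47  1.1  -0.67]
slide [0.212 0.056 0.963] dr [-0.02  0.   -0.11]
```

>>> {"op": "arm_command", "data": {"slide": [[0.21,0.05,0.2],[0.21,0.05,0.6],[0.21,0.05,0.96],[0.21,0.05,0.96],[0.21,0.05,0.96],[0.21,0.05,0.96],[0.21,0.05,0.96],[0.21,0.05,0.96],[0.21,0.05,0.96],[0.21,0.05,0.96],[0.21,0.05,0.96]], "dr": [[0,0,-0.1],[0,0,-0.1],[0,0,-0.1],[0,0,-0.1],[0,0,-0.1],[0,0,-0.1],[0,0,-0.1],[0,0,-0.1],[0,0,-0.1],[0,0,-0.1],[0,0,-0.1]], "jaw": [0.8,0.8,0.8,0.8,0.5,0.5,0.5,0.5,0.5,0.5,0.5], "newtons": 30}}

```text
time_s: 3.43
eef_pos: [0.5914, 0.2027, 0.0041]
eef_rot: [0.0, 0.689, 0.724, 0.0]
contact_force: [-0.7, -0.1, 2.9]
grip_width: 0.0551
finger_force: 30.0
```

```bash
python3 go.py 590.8 202.8 3 92.9 457.2 -63.7 120 89.8
```

```text
t 3.43 at [591.4 202.7   4.1] yaw 92.84 w 55.1 F [-0.7 -0.1  2.9] j [ 0.16  0.66 -0.75  1.64  0.51  1.05 -0.7 ]
slide [ 0.002 -0.015  0.027] dr [ 0.01  0.   -0.01]
slide [-6.488 -3.68  -2.898] dr [0.01 0.   0.61]
```

>>> {"op": "arm_command", "data": {"slide": [[0,0,-0.5],[0,0,-1.5],[-0.5,-0.3,-2.4],[-6.49,-3.68,-2.9],[-6.49,-3.68,-2.9],[-6.49,-3.68,-2.9],[-6.49,-3.68,-2.9],[-6.49,-3.68,-2.9],[-6.49,-3.68,-2.9],[-6.49,-3.68,-2.9],[-6.49,-3.68,-2.9],[-6.49,-3.68,-2.9]], "dr": [[0,0,0],[0,0,0],[0,0,0],[0,0,0.61],[0,0,0.61],[0,0,0.61],[0,0,0.61],[0,0,0.61],[0,0,0.61],[0,0,0.61],[0,0,0.61],[0,0,0.61]], "jaw": [0.5,0.5,0.5,0.5,0.5,0.5,0.5,0.5,0.5,0.5,0.5,0.5]}}

```text
time_s: 4.43
eef_pos: [0.4567, -0.0654, 0.12]
eef_rot: [0.001, 0.71, 0.705, -0.0]
contact_force: [0.6, 0.2, 0.2]
grip_width: 0.0552
finger_force: 30.0
```

```bash
python3 go.py 457.2 -63.7 85 89.8; python3 - <<'E'
from rig import camera
import cv2,numpy as np
o=[]
for n,b in(("top",(190,310,300,420)),("side",(180,300,220,340))):
    c=camera(n); np.savez(n+"1.npz",**c); o.append(cv2.resize(c["color"][b[0]:b[1],b[2]:b[3],::-1],(400,400),interpolation=cv2.INTER_CUBIC))
cv2.imwrite("pics/c2.png",np.hstack(o))
E
```

```text
t 4.43 at [456.7 -65.4 120. ] yaw 89.6 w 55.2 F [0.6 0.2 0.2] j [ 0.83  0.13 -0.83  1.97  0.11  1.08 -0.05]
slide [0.044 0.013 0.874] dr [ 0.01  0.02 -0.04]
```

View pics/c2.png

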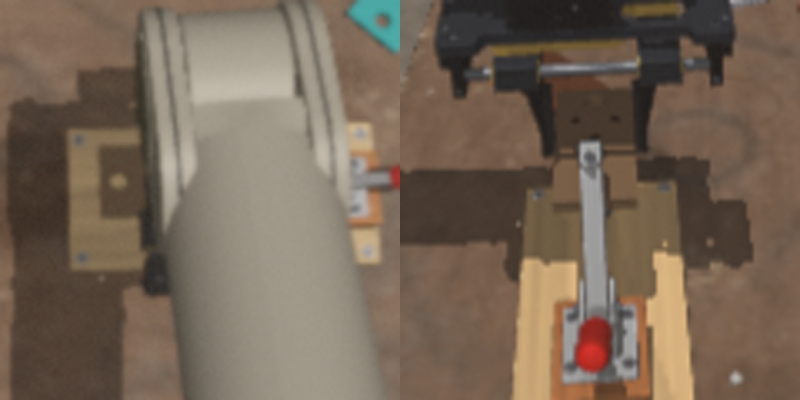

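```bash
python3 - <<'E'
from m2 import *
c=load("top1.npz"); u=hole(c,(335.4,244.3)); print(u,plane(c,[u],.1205)*1e3)
from rig import sense; print(sense()["eef_pos"])
E
python3 go.py 457.2 -63.7 85 89.8 457.2 -63.7 22 89.8
```

```text
[np.float64(335.04599110838575), np.float64(243.89268741376665)] [[458.15408949 -15.94147776 120.5       ]]
[ 0.45744818 -0.06293895  0.11986895]
t 4.53 at [457.4 -62.9 119.9] yaw 89.84 w 55.5 F [ 0.5 -0.5  0.2] j [ 0.83  0.13 -0.83  1.97  0.11  1.08 -0.05]
slide [-0.019 -0.007  0.872] dr [ 0.01 -0.    0.01]
slide [-0.019 -0.008  2.447] dr [ 0.01 -0.    0.01]
```

>>> {"op": "arm_command", "data": {"slide": [[-0.02,0,0.5],[-0.02,0,1.0],[-0.02,0,1.2],[-0.02,0,1.35],[-0.02,0,1.5],[-0.02,0,1.65],[-0.02,0,1.8],[-0.02,0,1.95],[-0.02,0,2.1],[-0.02,0,2.25],[-0.02,0,2.35],[-0.02,0,2.4]], "dr": [[0,0,0],[0,0,0],[0,0,0],[0,0,0],[0,0,0],[0,0,0],[0,0,0],[0,0,0],[0,0,0],[0,0,0],[0,0,0],[0,0,0]], "jaw": [0.5,0.5,0.5,0.5,0.5,0.5,0.5,0.5,0.5,0.5,0.5,0.5]}}

```text
time_s: 5.53
eef_pos: [0.4568, -0.0645, 0.023]
eef_rot: [-0.0, 0.708, 0.706, -0.0]
contact_force: [-0.7, 1.0, 0.7]
grip_width: 0.055
finger_force: 30.0
```

```bash
python3 go.py 457.2 -63.7 22 89.8
```

```text
t 5.53 at [456.8 -64.5  23. ] yaw 89.8 w 55.0 F [-0.7  1.   0.7] j [ 0.76  0.3  -0.78  2.05  0.27  0.89 -0.18]
slide [0.02  0.01  0.026] dr [-0.01 -0.    0.  ]
```

>>> {"op": "arm_command", "data": {"slide": [[0,0,0.03],[0,0,0.03],[0,0,0.03],[0,0,0.03],[0,0,0.03],[0,0,-0.5],[0,0,-1.3],[0,0,-2.1],[0,0,-2.9],[0,0,-2.9]], "dr": [[0,0,0],[0,0,0],[0,0,0],[0,0,0],[0,0,0],[0,0,0],[0,0,0],[0,0,0],[0,0,0],[0,0,0]], "jaw": [0.5,0.85,0.85,0.85,0.85,0.85,0.85,0.85,0.85,0.85]}}

```text
time_s: 6.37
eef_pos: [0.4602, -0.0646, 0.1454]
eef_rot: [0.004, 0.708, 0.706, 0.002]
contact_force: [1.3, 0.0, -0.3]
grip_width: 0.0737
finger_force: 0.0
```

```bash
python3 go.py 417.3 373.8 100 80.6
```

```text
t 6.37 at [460.2 -64.6 145.4] yaw 89.82 w 73.7 F [ 1.3  0.  -0.3] j [ 0.85  0.1  -0.84  1.94  0.09  1.13 -0.02]
slide [10.96  -1.116  1.096] dr [0.09 0.02 1.84]
```

>>> {"op": "arm_command", "data": {"slide": [[10.95,-1.0,0.5],[10.95,-1.0,0.5],[10.95,-1.0,0.5],[10.95,-1.0,0.5],[10.95,-1.0,0.5],[10.95,-1.0,0.5],[10.95,-1.0,0.5],[10.95,-1.0,0.5],[10.95,-1.0,0.5],[10.95,-1.0,0.5],[10.95,-1.0,1.0],[10.95,-1.0,2.0]], "dr": [[0,0,1.84],[0,0,1.84],[0,0,1.84],[0,0,1.84],[0,0,1.84],[0,0,1.84],[0,0,1.84],[0,0,1.84],[0,0,1.84],[0,0,1.84],[0,0,1.84],[0,0,1.84]], "jaw": [0.85,0.85,0.85,0.85,0.85,0.85,0.85,0.85,0.85,0.85,0.85,0.85]}}

```text
time_s: 7.37
eef_pos: [0.4178, 0.3825, 0.0629]
eef_rot: [-0.002, 0.761, 0.649, 0.005]
contact_force: [0.4, 0.8, -0.3]
grip_width: 0.074
finger_force: 0.0
```

```bash
python3 - <<'E'
from rig import camera
from m2 import *
c=camera("top"); np.savez("top2.npz",**c)
s=camera("side"); np.savez("side2.npz",**s)
P=plane(c,[hole(c,(333.5,248.6)),hole(c,(368,248))],.027); print(P*1e3)
a=cv2.resize(c["color"][200:290,300:420,::-1],(480,360),interpolation=cv2.INTER_CUBIC)
b=cv2.resize(s["color"][220:320,240:320,::-1],(288,360),interpolation=cv2.INTER_CUBIC)
cv2.imwrite("pics/c3.png",np.hstack([a,b]))
E
python3 go.py 417.3 373.8 60 80.6 417.3 373.8 4 80.6
```

```text
[[ 457.70616971  -12.05257848   27.        ]
 [ 458.33962664 -109.58437882   27.        ]]
t 7.47 at [415.6 372.5  54.8] yaw 80.76 w 73.9 F [ 0.  -1.5  0. ] j [-0.05  0.53 -0.95  1.78  0.48  1.09 -1.32]
slide [ 0.037  0.037 -0.131] dr [-0.07  0.06  0.03]
slide [0.045 0.045 1.269] dr [-0.07  0.06  0.03]
```

View pics/c3.png

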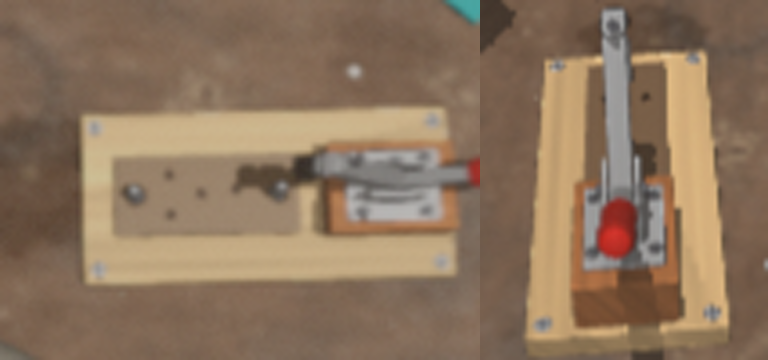

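Backer lies flat over both pins (crop pixels (133,194) and (281,188)). Now the pale cheek.

>>> {"op": "arm_command", "data": {"slide": [[0.03,0.03,0.5],[0.03,0.03,0.9],[0.03,0.03,1.27],[0.03,0.03,1.27],[0.03,0.03,1.27],[0.03,0.03,1.27],[0.03,0.03,1.27],[0.03,0.03,1.27],[0.03,0.03,1.27],[0.03,0.03,1.27]], "dr": [[0,0,0],[0,0,0],[0,0,0],[0,0,0],[0,0,0],[0,0,0],[0,0,0],[0,0,0],[0,0,0],[0,0,0]], "jaw": [0.85,0.85,0.85,0.85,0.5,0.5,0.5,0.5,0.5,0.5]}}

```text
time_s: 8.3
eef_pos: [0.4204, 0.375, 0.0099]
eef_rot: [0.0, 0.763, 0.647, 0.001]
contact_force: [-1.3, -0.7, 7.3]
grip_width: 0.0549
finger_force: 30.0
```

```bash
python3 go.py 417.3 373.8 4 80.6 457.2 -63.7 120 89.8
```

```text
t 8.3 at [420.4 375.    9.9] yaw 80.6 w 54.9 F [-1.3 -0.7  7.3] j [-0.08  0.6  -0.9   1.8   0.55  1.02 -1.37]
slide [-0.043 -0.072  0.148] dr [ 0.01 -0.01 -0.  ]
slide [-10.669   2.702  -2.757] dr [ 0.01 -0.01 -1.84]
```

>>> {"op": "arm_command", "data": {"slide": [[0,0,0],[0,0,0],[0,0,0],[0,0,0],[0,0,0],[0,0,0]], "dr": [[0,0,0],[0,0,0],[0,0,0],[0,0,0],[0,0,0],[0,0,0]], "jaw": [0.85,0.85,0.85,0.85,0.85,0.85]}}

```text
time_s: 8.8
eef_pos: [0.42, 0.3745, 0.0088]
eef_rot: [0.0, 0.763, 0.647, -0.0]
contact_force: [-0.4, -1.0, 0.3]
grip_width: 0.073
finger_force: 0.0
```

```bash
python3 go.py 417.3 373.8 4 80.6; python3 - <<'E'
from rig import camera
import cv2,numpy as np
o=[]
for n,b in(("top",(220,320,150,250)),("side",(130,210,220,300))):
    c=camera(n); np.savez(n+"3.npz",**c); o.append(cv2.resize(c["color"][b[0]:b[1],b[2]:b[3],::-1],(400,400),interpolation=cv2.INTER_CUBIC))
cv2.imwrite("pics/c4.png",np.hstack(o))
E
```

```text
t 8.8 at [420.  374.5   8.8] yaw 80.6 w 73.0 F [-0.4 -1.   0.3] j [-0.08  0.6  -0.9   1.8   0.55  1.02 -1.37]
slide [-0.029 -0.063  0.12 ] dr [ 0.  0. -0.]
```

View pics/c4.png

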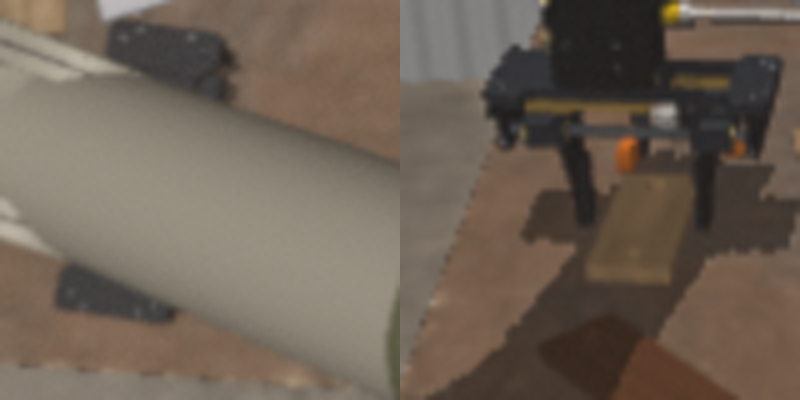

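>>> {"op": "arm_command", "data": {"slide": [[-0.03,0,0.12],[-0.03,0,0.12],[-0.03,0,0.12],[-0.03,0,0.12],[-0.03,0,0.12],[-0.03,0,0.12],[-0.03,0,0.12],[-0.03,0,0.12],[-0.03,0,0.12]], "dr": [[0,0,0],[0,0,0],[0,0,0],[0,0,0],[0,0,0],[0,0,0],[0,0,0],[0,0,0],[0,0,0]], "jaw": [0.85,0.85,0.85,0.5,0.5,0.5,0.5,0.5,0.5]}}

```text
time_s: 9.65
eef_pos: [0.4199, 0.3735, 0.0041]
eef_rot: [0.0, 0.763, 0.647, 0.0]
contact_force: [0.7, 0.4, 0.2]
grip_width: 0.0556
finger_force: 30.0
```

```bash
python3 go.py 417.3 373.8 4 80.6 457.2 -63.7 120 89.8
```

```text
t 9.65 at [419.9 373.5   4.1] yaw 80.6 w 55.6 F [0.7 0.4 0.2] j [-0.09  0.6  -0.9   1.8   0.55  1.01 -1.37]
slide [-0.003 -0.065  0.003] dr [ 0. -0. -0.]
slide [-10.63    2.707  -2.897] dr [ 0.   -0.   -1.84]
```

>>> {"op": "arm_command", "data": {"slide": [[0,0,-1.0],[-0.5,0.1,-2.0],[-10.63,2.7,-2.9],[-10.63,2.7,-2.9],[-10.63,2.7,-2.9],[-10.63,2.7,-2.9],[-10.63,2.7,-2.9],[-10.63,2.7,-2.9],[-10.63,2.7,-2.9],[-10.63,2.7,-2.9],[-10.63,2.7,-2.9],[-10.63,2.7,-2.9]], "dr": [[0,0,0],[0,0,0],[0,0,-1.84],[0,0,-1.84],[0,0,-1.84],[0,0,-1.84],[0,0,-1.84],[0,0,-1.84],[0,0,-1.84],[0,0,-1.84],[0,0,-1.84],[0,0,-1.84]], "jaw": [0.5,0.5,0.5,0.5,0.5,0.5,0.5,0.5,0.5,0.5,0.5,0.5]}}

```text
time_s: 10.65
eef_pos: [0.4559, -0.0582, 0.1198]
eef_rot: [0.001, 0.708, 0.706, -0.0]
contact_force: [1.1, -0.4, -1.2]
grip_width: 0.0552
finger_force: 30.0
```

>>> {"op": "arm_command", "data": {"slide": [[0,0,0],[0,0,0],[0,0,0]], "dr": [[0,0,0],[0,0,0],[0,0,0]], "jaw": [0.5,0.5,0.5]}}

```text
time_s: 10.9
eef_pos: [0.4561, -0.0555, 0.1193]
eef_rot: [-0.0, 0.708, 0.706, 0.0]
contact_force: [0.2, 0.7, 0.3]
grip_width: 0.0555
finger_force: 30.0
```

```bash
python3 go.py 457.0 -64 100 89.8 457.0 -64 31 89.8
```

```text
t 10.9 at [456.1 -55.5 119.3] yaw 89.79 w 55.5 F [0.2 0.7 0.3] j [ 0.98  0.16 -1.    1.97  0.16  1.09 -0.1 ]
slide [-0.213  0.023  0.483] dr [-0. -0. -0.]
slide [-0.213  0.023  2.208] dr [-0. -0. -0.]
```

Settled; correct and descend.

>>> {"op": "arm_command", "data": {"slide": [[-0.21,0.02,0.3],[-0.21,0.02,0.8],[-0.21,0.02,1.0],[-0.21,0.02,1.15],[-0.21,0.02,1.3],[-0.21,0.02,1.45],[-0.21,0.02,1.6],[-0.21,0.02,1.75],[-0.21,0.02,1.9],[-0.21,0.02,2.05],[-0.21,0.02,2.15],[-0.21,0.02,2.2]], "dr": [[0,0,0],[0,0,0],[0,0,0],[0,0,0],[0,0,0],[0,0,0],[0,0,0],[0,0,0],[0,0,0],[0,0,0],[0,0,0],[0,0,0]], "jaw": [0.5,0.5,0.5,0.5,0.5,0.5,0.5,0.5,0.5,0.5,0.5,0.5]}}

```text
time_s: 11.9
eef_pos: [0.4567, -0.0643, 0.0309]
eef_rot: [-0.0, 0.708, 0.706, -0.0]
contact_force: [-13.7, 0.4, 34.4]
grip_width: 0.0552
finger_force: 30.0
```

```bash
python3 go.py 457.0 -64 31 89.8
```

```text
t 11.9 at [456.7 -64.3  30.9] yaw 89.8 w 55.2 F [-13.7   0.4  34.4] j [ 0.89  0.33 -0.93  2.04  0.33  0.93 -0.22]
slide [ 0.008  0.007 -0.003] dr [-0.01 -0.   -0.  ]
```

>>> {"op": "arm_command", "data": {"slide": [[0,0,-0.02],[0,0,-0.02],[0,0,-0.02],[0,0,-0.02],[0,0,-0.02],[0,0,-0.5],[0,0,-1.3],[0,0,-2.1],[0,0,-2.7],[0,0,-2.7]], "dr": [[0,0,0],[0,0,0],[0,0,0],[0,0,0],[0,0,0],[0,0,0],[0,0,0],[0,0,0],[0,0,0],[0,0,0]], "jaw": [0.5,0.85,0.85,0.85,0.85,0.85,0.85,0.85,0.85,0.85]}}

```text
time_s: 12.73
eef_pos: [0.4596, -0.0645, 0.1437]
eef_rot: [0.003, 0.708, 0.706, 0.001]
contact_force: [1.1, -1.4, 0.0]
grip_width: 0.0741
finger_force: 0.0
```

```bash
python3 go.py 417.4 183.2 100 127.5; python3 - <<'E'
from rig import camera
import cv2,numpy as np
c=camera("side"); np.savez("side4.npz",**c); cv2.imwrite("pics/c5.png",cv2.resize(c["color"][200:320,220:340,::-1],(480,480),interpolation=cv2.INTER_CUBIC))
E
```

```text
t 12.73 at [459.6 -64.5 143.7] yaw 89.81 w 74.1 F [ 1.1 -1.4  0. ] j [ 1.01  0.13 -1.01  1.93  0.13  1.13 -0.05]
slide [ 6.191 -1.082  1.071] dr [ 0.06  0.05 -7.54]
```

View pics/c5.png

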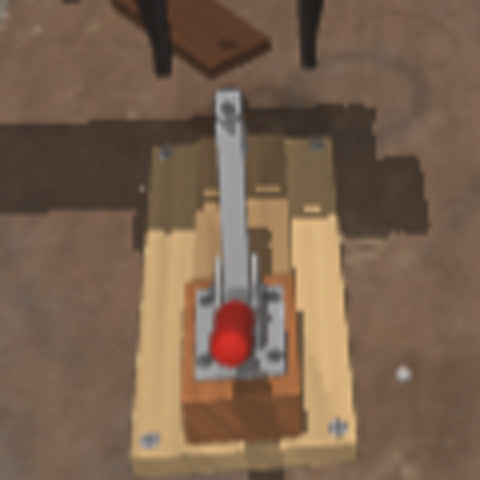

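>>> {"op": "arm_command", "data": {"slide": [[6.19,-1.0,0.5],[6.19,-1.0,0.5],[6.19,-1.0,0.5],[6.19,-1.0,0.5],[6.19,-1.0,0.5],[6.19,-1.0,0.5],[6.19,-1.0,1.0],[6.19,-1.0,1.8],[6.19,-1.0,1.8],[6.19,-1.0,1.8],[6.19,-1.0,1.8],[6.19,-1.0,1.8]], "dr": [[0,0,-7.54],[0,0,-7.54],[0,0,-7.54],[0,0,-7.54],[0,0,-7.54],[0,0,-7.54],[0,0,-7.54],[0,0,-7.54],[0,0,-7.54],[0,0,-7.54],[0,0,-7.54],[0,0,-7.54]], "jaw": [0.85,0.85,0.85,0.85,0.85,0.85,0.85,0.85,0.85,0.85,0.85,0.85]}}

```text
time_s: 13.78
eef_pos: [0.4187, 0.1833, 0.0686]
eef_rot: [0.001, 0.443, 0.897, 0.0]
contact_force: [0.2, 0.3, -0.5]
grip_width: 0.0741
finger_force: 0.0
```

```bash
python3 - <<'E'
from rig import camera
import cv2,numpy as np
c=camera("top"); np.savez("top5.npz",**c); cv2.imwrite("pics/c6.png",cv2.resize(c["color"][200:290,300:420,::-1],(480,360),interpolation=cv2.INTER_CUBIC))
E
python3 go.py 417.4 183.2 60 127.5 417.4 183.2 4 127.5
```

```text
t 13.83 at [418.8 183.2  68.6] yaw 127.43 w 74.0 F [ 0.2 -0.5 -0.4] j [ 0.55  0.32 -1.17  2.02  0.35  1.02 -0.13]
slide [ 0.023 -0.028  0.215] dr [ 0.02  0.01 -0.01]
slide [ 0.025 -0.03   1.615] dr [ 0.02  0.01 -0.01]
```

View pics/c6.png

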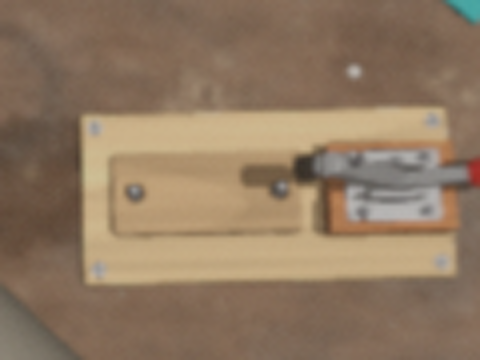

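Pale cheek is seated over both pins (crop (134,191), (280,188)). Now the dark cheek.

>>> {"op": "arm_command", "data": {"slide": [[0.02,-0.03,0.6],[0.02,-0.03,1.1],[0.02,-0.03,1.4],[0.02,-0.03,1.6],[0.02,-0.03,1.6],[0.02,-0.03,1.6],[0.02,-0.03,1.6],[0.02,-0.03,1.6],[0.02,-0.03,1.6],[0.02,-0.03,1.6],[0.02,-0.03,1.6],[0.02,-0.03,1.6]], "dr": [[0,0,0],[0,0,0],[0,0,0],[0,0,0],[0,0,0],[0,0,0],[0,0,0],[0,0,0],[0,0,0],[0,0,0],[0,0,0],[0,0,0]], "jaw": [0.85,0.85,0.85,0.85,0.85,0.85,0.5,0.5,0.5,0.5,0.5,0.5]}}

```text
time_s: 14.83
eef_pos: [0.4169, 0.1833, 0.0038]
eef_rot: [0.0, 0.442, 0.897, 0.0]
contact_force: [-0.6, -1.1, 5.6]
grip_width: 0.0555
finger_force: 30.0
```

```bash
python3 go.py 417.4 183.2 4 127.5 457 -64 120 89.8
```

```text
t 14.83 at [416.9 183.3   3.8] yaw 127.49 w 55.5 F [-0.6 -1.1  5.6] j [ 0.44  0.44 -1.06  2.07  0.49  0.91 -0.24]
slide [-0.011  0.009 -0.004] dr [ 0.01  0.01 -0.  ]
slide [-5.519 -2.965 -2.902] dr [0.01 0.01 7.54]
```

>>> {"op": "arm_command", "data": {"slide": [[0,0,-1.0],[-0.3,-0.2,-2.0],[-5.52,-2.97,-2.9],[-5.52,-2.97,-2.9],[-5.52,-2.97,-2.9],[-5.52,-2.97,-2.9],[-5.52,-2.97,-2.9],[-5.52,-2.97,-2.9],[-5.52,-2.97,-2.9],[-5.52,-2.97,-2.9],[-5.52,-2.97,-2.9],[-5.52,-2.97,-2.9]], "dr": [[0,0,0],[0,0,0],[0,0,7.54],[0,0,7.54],[0,0,7.54],[0,0,7.54],[0,0,7.54],[0,0,7.54],[0,0,7.54],[0,0,7.54],[0,0,7.54],[0,0,7.54]], "jaw": [0.5,0.5,0.5,0.5,0.5,0.5,0.5,0.5,0.5,0.5,0.5,0.5]}}

```text
time_s: 15.83
eef_pos: [0.4563, -0.0627, 0.1191]
eef_rot: [-0.0, 0.707, 0.707, -0.0]
contact_force: [0.3, -0.7, -2.0]
grip_width: 0.0558
finger_force: 30.0
```

>>> {"op": "arm_command", "data": {"slide": [[0,0,0],[0,0,0],[0,0,0]], "dr": [[0,0,0],[0,0,0],[0,0,0]], "jaw": [0.5,0.5,0.5]}}

```text
time_s: 16.08
eef_pos: [0.4565, -0.0635, 0.1193]
eef_rot: [-0.0, 0.708, 0.706, -0.0]
contact_force: [0.1, -0.6, 0.2]
grip_width: 0.0553
finger_force: 30.0
```

```bash
python3 go.py 457.2 -64 44 89.8
```

```text
t 16.08 at [456.5 -63.5 119.3] yaw 89.88 w 55.3 F [ 0.1 -0.6  0.2] j [ 1.    0.17 -1.02  1.96  0.16  1.09 -0.09]
slide [-0.012  0.017  1.883] dr [-0.    0.    0.02]
```

>>> {"op": "arm_command", "data": {"slide": [[-0.01,0.02,0.3],[-0.01,0.02,0.8],[-0.01,0.02,1.0],[-0.01,0.02,1.12],[-0.01,0.02,1.24],[-0.01,0.02,1.36],[-0.01,0.02,1.48],[-0.01,0.02,1.6],[-0.01,0.02,1.7],[-0.01,0.02,1.8],[-0.01,0.02,1.87],[-0.01,0.02,1.9]], "dr": [[0,0,0],[0,0,0],[0,0,0],[0,0,0],[0,0,0],[0,0,0],[0,0,0],[0,0,0],[0,0,0],[0,0,0],[0,0,0],[0,0,0]], "jaw": [0.5,0.5,0.5,0.5,0.5,0.5,0.5,0.5,0.5,0.5,0.5,0.5]}}

```text
time_s: 17.08
eef_pos: [0.4573, -0.0646, 0.043]
eef_rot: [-0.0, 0.708, 0.706, -0.0]
contact_force: [-0.0, -0.7, -1.1]
grip_width: 0.0555
finger_force: 30.0
```

```bash
python3 go.py 457.2 -64 43 89.8
```

```text
t 17.08 at [457.3 -64.6  43. ] yaw 89.8 w 55.5 F [-0.  -0.7 -1.1] j [ 0.92  0.31 -0.96  2.03  0.31  0.95 -0.21]
slide [ 0.015 -0.001 -0.   ] dr [-0. -0.  0.]
```

>>> {"op": "arm_command", "data": {"slide": [[0,0,0],[0,0,0],[0,0,0],[0,0,0],[0,0,0],[0,0,-0.5],[0,0,-1.3],[0,0,-2.1],[0,0,-2.4],[0,0,-2.4]], "dr": [[0,0,0],[0,0,0],[0,0,0],[0,0,0],[0,0,0],[0,0,0],[0,0,0],[0,0,0],[0,0,0],[0,0,0]], "jaw": [0.5,0.85,0.85,0.85,0.85,0.85,0.85,0.85,0.85,0.85]}}

```text
time_s: 17.92
eef_pos: [0.4593, -0.0649, 0.1423]
eef_rot: [0.003, 0.708, 0.706, 0.001]
contact_force: [0.3, -0.6, -0.5]
grip_width: 0.0737
finger_force: 0.0
```

```bash
python3 go.py 585.2 382.8 100 106.5
```

```text
t 17.92 at [459.3 -64.9 142.3] yaw 89.79 w 73.7 F [ 0.3 -0.6 -0.5] j [ 1.03  0.14 -1.03  1.94  0.13  1.13 -0.06]
slide [11.207  3.102  1.044] dr [ 0.05  0.04 -3.34]
```

>>> {"op": "arm_command", "data": {"slide": [[11.2,3.15,0.5],[11.2,3.15,0.5],[11.2,3.15,0.5],[11.2,3.15,0.5],[11.2,3.15,0.5],[11.2,3.15,0.5],[11.2,3.15,0.5],[11.2,3.15,0.5],[11.2,3.15,0.5],[11.2,3.15,0.5],[11.2,3.15,1.0],[11.2,3.15,1.5]], "dr": [[0,0,-3.34],[0,0,-3.34],[0,0,-3.34],[0,0,-3.34],[0,0,-3.34],[0,0,-3.34],[0,0,-3.34],[0,0,-3.34],[0,0,-3.34],[0,0,-3.34],[0,0,-3.34],[0,0,-3.34]], "jaw": [0.85,0.85,0.85,0.85,0.85,0.85,0.85,0.85,0.85,0.85,0.85,0.85]}}

```text
time_s: 18.92
eef_pos: [0.5838, 0.3904, 0.079]
eef_rot: [-0.001, 0.596, 0.803, 0.002]
contact_force: [-0.7, 1.2, -0.3]
grip_width: 0.074
finger_force: 0.0
```

>>> {"op": "arm_command", "data": {"slide": [[0,0,0],[0,0,0],[0,0,0]], "dr": [[0,0,0],[0,0,0],[0,0,0]], "jaw": [0.85,0.85,0.85]}}

```text
time_s: 19.17
eef_pos: [0.5851, 0.3821, 0.0791]
eef_rot: [0.0, 0.599, 0.801, -0.0]
contact_force: [-0.4, -0.2, 0.7]
grip_width: 0.0738
finger_force: 0.0
```

```bash
python3 - <<'E'
from rig import camera
import cv2,numpy as np
c=camera("top"); s=camera("side"); np.savez("top6.npz",**c)
a=cv2.resize(c["color"][210:280,310:400,::-1],(450,350),interpolation=cv2.INTER_CUBIC)
b=cv2.resize(s["color"][210:310,240:330,::-1],(315,350),interpolation=cv2.INTER_CUBIC)
cv2.imwrite("pics/c7.png",np.hstack([a,b]))
E
python3 go.py 585.2 382.8 3.5 106.5
```

```text
t 19.27 at [585.9 381.8  80.5] yaw 106.4 w 74.3 F [0.7 0.1 1. ] j [-0.07  0.78 -0.91  1.36  0.62  1.3  -0.71]
slide [ 0.029 -0.012  1.924] dr [ 0.02  0.01 -0.02]
```

View pics/c7.png

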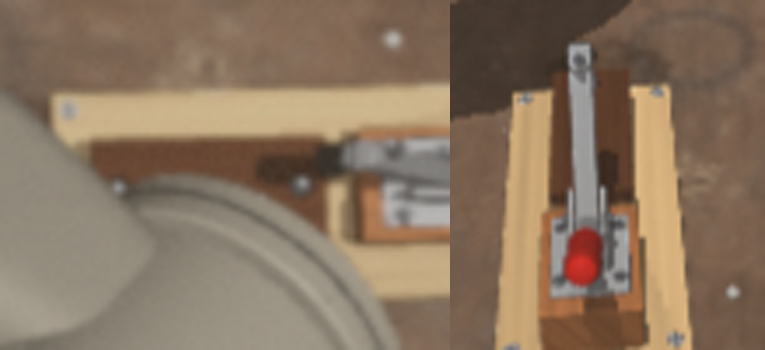

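Dark cheek is on both pins (tips showing at crop (118,187) and (303,184)). Now the drill plate.

>>> {"op": "arm_command", "data": {"slide": [[0.02,-0.01,0.6],[0.02,-0.01,1.2],[0.02,-0.01,1.6],[0.02,-0.01,1.9],[0.02,-0.01,1.92],[0.02,-0.01,1.92],[0.02,-0.01,1.92],[0.02,-0.01,1.92],[0.02,-0.01,1.92],[0.02,-0.01,1.92],[0.02,-0.01,1.92],[0.02,-0.01,1.92]], "dr": [[0,0,0],[0,0,0],[0,0,0],[0,0,0],[0,0,0],[0,0,0],[0,0,0],[0,0,0],[0,0,0],[0,0,0],[0,0,0],[0,0,0]], "jaw": [0.85,0.85,0.85,0.85,0.85,0.85,0.85,0.5,0.5,0.5,0.5,0.5]}}

```text
time_s: 20.27
eef_pos: [0.5845, 0.3837, 0.0029]
eef_rot: [0.0, 0.598, 0.801, 0.0]
contact_force: [-1.6, 0.5, 2.0]
grip_width: 0.0555
finger_force: 30.0
```

```bash
python3 go.py 585.2 382.8 3.5 106.5 457.2 -64 120 89.8
```

```text
t 20.27 at [584.5 383.7   2.9] yaw 106.5 w 55.5 F [-1.6  0.5  2. ] j [-0.09  0.86 -0.87  1.41  0.67  1.19 -0.75]
slide [-0.027  0.011 -0.015] dr [ 0.  0. -0.]
slide [-9.828 -6.228 -2.93 ] dr [ 0.   -0.    3.34]
```

>>> {"op": "arm_command", "data": {"slide": [[0,0,-1.0],[-0.5,-0.3,-2.0],[-9.8,-6.2,-2.9],[-9.8,-6.2,-2.9],[-9.8,-6.2,-2.9],[-9.8,-6.2,-2.9],[-9.8,-6.2,-2.9],[-9.8,-6.2,-2.9],[-9.8,-6.2,-2.9],[-9.8,-6.2,-2.9],[-9.8,-6.2,-2.9],[-9.8,-6.2,-2.9]], "dr": [[0,0,0],[0,0,0],[0,0,3.34],[0,0,3.34],[0,0,3.34],[0,0,3.34],[0,0,3.34],[0,0,3.34],[0,0,3.34],[0,0,3.34],[0,0,3.34],[0,0,3.34]], "jaw": [0.5,0.5,0.5,0.5,0.5,0.5,0.5,0.5,0.5,0.5,0.5,0.5]}}

```text
time_s: 21.27
eef_pos: [0.4643, -0.0376, 0.116]
eef_rot: [0.0, 0.708, 0.706, -0.0]
contact_force: [1.2, -0.4, -2.0]
grip_width: 0.0557
finger_force: 30.0
```

>>> {"op": "arm_command", "data": {"slide": [[0,0,0],[0,0,0],[0,0,0]], "dr": [[0,0,0],[0,0,0],[0,0,0]], "jaw": [0.5,0.5,0.5]}}

```text
time_s: 21.52
eef_pos: [0.4655, -0.0357, 0.1161]
eef_rot: [0.0, 0.709, 0.706, -0.0]
contact_force: [0.3, 1.3, -2.5]
grip_width: 0.0553
finger_force: 30.0
```

```bash
python3 go.py 457.2 -63.2 120 89.8
```

```text
t 21.52 at [465.5 -35.7 116.1] yaw 89.77 w 55.3 F [ 0.3  1.3 -2.5] j [ 0.95  0.2  -1.04  1.95  0.2   1.09 -0.17]
slide [-0.689 -0.204 -0.097] dr [ 0.    0.   -0.01]
```

>>> {"op": "arm_command", "data": {"slide": [[-0.35,-0.1,-0.05],[-0.69,-0.2,0],[-0.69,-0.2,0],[-0.69,-0.2,0],[-0.69,-0.2,0]], "dr": [[0,0,0],[0,0,0],[0,0,0],[0,0,0],[0,0,0]], "jaw": [0.5,0.5,0.5,0.5,0.5]}}

```text
time_s: 21.93
eef_pos: [0.4578, -0.0616, 0.1161]
eef_rot: [-0.0, 0.707, 0.707, 0.0]
contact_force: [-0.0, -0.5, -1.5]
grip_width: 0.0557
finger_force: 30.0
```

```bash
python3 go.py 457.2 -63.2 54.5 89.8
```

```text
t 21.93 at [457.8 -61.6 116.1] yaw 89.94 w 55.7 F [-0.  -0.5 -1.5] j [ 1.    0.18 -1.02  1.96  0.18  1.09 -0.1 ]
slide [-0.042 -0.016  1.539] dr [ 0.   -0.01  0.03]
```

>>> {"op": "arm_command", "data": {"slide": [[-0.04,-0.01,0.3],[-0.04,-0.01,0.7],[-0.04,-0.01,0.9],[-0.04,-0.01,1.0],[-0.04,-0.01,1.1],[-0.04,-0.01,1.2],[-0.04,-0.01,1.3],[-0.04,-0.01,1.38],[-0.04,-0.01,1.44],[-0.04,-0.01,1.5],[-0.04,-0.01,1.54],[-0.04,-0.01,1.54]], "dr": [[0,0,0.03],[0,0,0.03],[0,0,0.03],[0,0,0.03],[0,0,0.03],[0,0,0.03],[0,0,0.03],[0,0,0.03],[0,0,0.03],[0,0,0.03],[0,0,0.03],[0,0,0.03]], "jaw": [0.5,0.5,0.5,0.5,0.5,0.5,0.5,0.5,0.5,0.5,0.5,0.5]}}

```text
time_s: 22.93
eef_pos: [0.4571, -0.0646, 0.0543]
eef_rot: [-0.0, 0.709, 0.705, 0.0]
contact_force: [1.3, 2.9, -2.4]
grip_width: 0.055
finger_force: 30.0
```

```bash
python3 go.py 457.2 -63.2 54 89.8
```

```text
t 22.93 at [457.1 -64.6  54.3] yaw 89.67 w 55.0 F [ 1.3  2.9 -2.4] j [ 0.94  0.29 -0.98  2.02  0.29  0.97 -0.19]
slide [0.036 0.001 0.007] dr [ 0.   -0.01 -0.03]
```

>>> {"op": "arm_command", "data": {"slide": [[0,0,0],[0,0,0],[0,0,0],[0,0,0],[0,0,0],[0,0,-0.5],[0,0,-1.3],[0,0,-2.1],[0,0,-3.0],[0,0,-4.0],[0,0,-4.5],[0,0,-4.5]], "dr": [[0,0,0],[0,0,0],[0,0,0],[0,0,0],[0,0,0],[0,0,0],[0,0,0],[0,0,0],[0,0,0],[0,0,0],[0,0,0],[0,0,0]], "jaw": [0.5,0.85,0.85,0.85,0.85,0.85,0.85,0.85,0.85,0.85,0.85,0.85]}}

```text
time_s: 23.93
eef_pos: [0.4592, -0.0654, 0.2391]
eef_rot: [0.003, 0.709, 0.705, 0.001]
contact_force: [0.8, -0.3, -0.5]
grip_width: 0.0739
finger_force: 0.0
```

```bash
python3 go.py 457.2 -273.5 235 89.8; python3 - <<'E'
from h import *
from rig import camera
T,S=load("top0.npz"),load("side0.npz"); U=[]
for c,b in((T,(225,255,400,460)),(S,(260,310,260,300))):
    h=cv2.cvtColor(c["color"],cv2.COLOR_RGB2HSV); m=(((h[...,0]<6)|(h[...,0]>172))&(h[...,1]>170)&(h[...,2]>70)).astype(np.uint8)
    w=np.zeros_like(m); w[b[0]:b[1],b[2]:b[3]]=1; m*=w; y,x=np.nonzero(m); U.append([x.mean(),y.mean()]); print(len(x),x.min(),x.max(),y.min(),y.max(),U[-1])
print(tri(T,[U[0]],S,[U[1]])*1e3)
J=np.array([457.2,-63.7,0])
for q in(.9,1.0,1.1,1.2,1.25):
    f=lambda l:J+[0,-125-l*np.sin(q)-4*np.cos(q),84+l*np.cos(q)-4*np.sin(q)]
    print(q,np.round(np.r_[proj(T,f(54)/1e3),proj(T,f(88)/1e3),proj(T,f(122)/1e3),proj(S,f(122)/1e3),proj(S,f(88)/1e3)],1).tolist())
s=camera("side"); cv2.imwrite("pics/c8.png",cv2.resize(s["color"][200:320,230:340,::-1],(550,600),interpolation=cv2.INTER_CUBIC))
E
```

```text
t 23.93 at [459.2 -65.4 239.1] yaw 89.63 w 73.9 F [ 0.8 -0.3 -0.5] j [ 1.1   0.01 -1.04  1.8   0.01  1.33  0.05]
slide [-5.203 -0.017  0.12 ] dr [ 0.07  0.04 -0.03]
145 418 443 238 245 [np.float64(430.49655172413793), np.float64(241.51724137931035)]
121 273 282 276 290 [np.float64(277.702479338843), np.float64(283.2396694214876)]
[[ 456.5410807  -262.38875903  127.44570688    0.54171482]]
0.9 [[418.3, 242.4], [430.4, 241.0], [443.0, 239.5], [277.3, 281.6], [277.9, 279.2]]
1.0 [[418.9, 242.6], [431.5, 241.3], [444.5, 240.0], [277.7, 288.4], [278.2, 283.9]]
1.1 [[419.4, 242.8], [432.3, 241.7], [445.5, 240.5], [278.0, 295.0], [278.4, 288.4]]
1.2 [[419.7, 243.1], [432.8, 242.1], [446.1, 241.1], [278.4, 301.3], [278.7, 292.7]]
1.25 [[419.7, 243.2], [432.8, 242.3], [446.2, 241.4], [278.6, 304.3], [278.8, 294.8]]
```

View pics/c8.png

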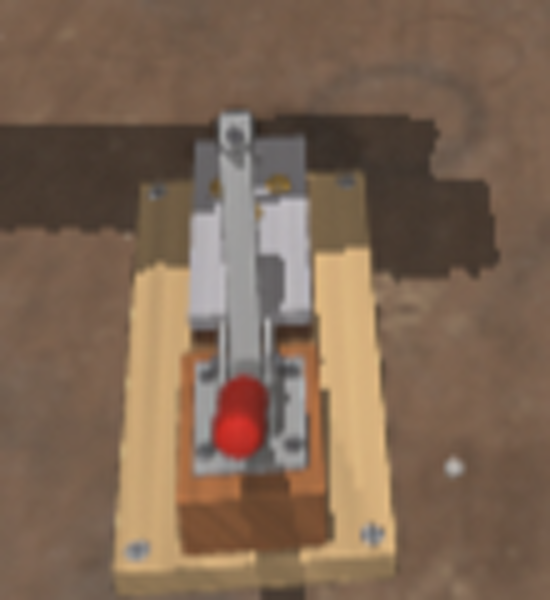

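Drill plate is seated flat on the stack; the handle stands near q ≈ 0.97 (end face at side px (278,287)). Go to the handle.

>>> {"op": "arm_command", "data": {"slide": [[-5.0,0,0],[-5.0,0,0],[-5.0,0,0],[-5.0,0,0],[-5.0,0,0],[-5.0,0,0],[-5.0,0,0.5],[-5.0,0,1.0],[-5.0,0,1.0],[-5.0,0,1.0]], "dr": [[0,0,0],[0,0,0],[0,0,0],[0,0,0],[0,0,0],[0,0,0],[0,0,0],[0,0,0],[0,0,0],[0,0,0]], "jaw": [0.7,0.7,0.7,0.7,0.7,0.7,0.7,0.7,0.7,0.7]}}

```text
time_s: 24.82
eef_pos: [0.455, -0.2644, 0.1933]
eef_rot: [-0.001, 0.709, 0.705, -0.0]
contact_force: [0.3, -0.5, 1.0]
grip_width: 0.0608
finger_force: 0.0
```

```bash
python3 go.py 457.2 -263.6 112 89.8
```

```text
t 24.82 at [ 455.  -264.4  193.3] yaw 89.67 w 60.8 F [ 0.3 -0.5  1. ] j [ 1.22  0.24 -0.88  1.72  0.19  1.27  0.29]
slide [0.018 0.06  2.032] dr [-0.03 -0.02 -0.03]
```

>>> {"op": "arm_command", "data": {"slide": [[0.02,0.05,0.5],[0.02,0.05,1.0],[0.02,0.05,1.5],[0.02,0.05,2.0],[0.02,0.05,2.0],[0.02,0.05,2.0],[0.02,0.05,2.0],[0.02,0.05,2.0],[0.02,0.05,2.0],[0.02,0.05,2.0],[0.02,0.05,2.0],[0.02,0.05,2.0]], "dr": [[0,0,0],[0,0,0],[0,0,0],[0,0,0],[0,0,0],[0,0,0],[0,0,0],[0,0,0],[0,0,0],[0,0,0],[0,0,0],[0,0,0]], "jaw": [0.7,0.7,0.7,0.7,0.1,0.1,0.1,0.1,0.1,0.1,0.1,0.1], "newtons": 30}}

```text
time_s: 25.82
eef_pos: [0.4559, -0.2649, 0.1143]
eef_rot: [-0.001, 0.71, 0.705, -0.002]
contact_force: [-9.1, -0.2, 4.6]
grip_width: 0.0187
finger_force: 29.8
```

```bash
python3 go.py 457.2 -263.6 112 89.8
```

```text
t 25.82 at [ 455.9 -264.9  114.3] yaw 89.59 w 18.7 F [-9.1 -0.2  4.6] j [ 1.18  0.33 -0.85  1.81  0.27  1.13  0.22]
slide [0.032 0.033 0.057] dr [-0.04  0.01 -0.04]
```

>>> {"op": "arm_command", "data": {"slide": [[0.08,0,-0.11],[0.17,0,-0.23],[0.28,0,-0.35],[0.4,0,-0.47],[0.55,0,-0.59],[0.7,0,-0.69],[0.85,0,-0.78],[1.0,0,-0.85],[1.15,0,-0.91],[1.3,0,-0.96],[1.45,0,-0.99],[1.6,0,-1.02]], "dr": [[0,0,0],[0,0,0],[0,0,0],[0,0,0],[0,0,0],[0,0,0],[0,0,0],[0,0,0],[0,0,0],[0,0,0],[0,0,0],[0,0,0]], "jaw": [0.1,0.1,0.1,0.1,0.1,0.1,0.1,0.1,0.1,0.1,0.1,0.1]}}

```text
time_s: 26.82
eef_pos: [0.4561, -0.2045, 0.1565]
eef_rot: [0.001, 0.711, 0.703, -0.003]
contact_force: [-14.4, -11.0, 17.1]
grip_width: 0.0191
finger_force: 30.7
```

```bash
python3 go.py 457 -192.7 153.3 89.8 457 -183 153.3 89.8
```

```text
t 26.82 at [ 456.1 -204.5  156.5] yaw 89.4 w 19.1 F [-14.4 -11.   17.1] j [ 1.16  0.21 -0.92  1.83  0.19  1.19  0.17]
slide [0.296 0.019 0.079] dr [-0.04  0.07 -0.08]
slide [0.539 0.017 0.078] dr [-0.04  0.07 -0.08]
```

>>> {"op": "arm_command", "data": {"slide": [[0.1,0,-0.02],[0.2,0,-0.03],[0.3,0,-0.04],[0.4,0,-0.04],[0.48,0,-0.04],[0.55,0,-0.04],[0.55,0,-0.04],[0.55,0,-0.04]], "dr": [[0,0,0],[0,0,0],[0,0,0],[0,0,0],[0,0,0],[0,0,0],[0,0,0],[0,0,0]], "jaw": [0.1,0.1,0.1,0.1,0.1,0.1,0.1,0.1]}}

```text
time_s: 27.48
eef_pos: [0.4562, -0.1851, 0.1585]
eef_rot: [0.002, 0.711, 0.703, -0.004]
contact_force: [-15.2, -20.0, 19.1]
grip_width: 0.0189
finger_force: 30.6
```

```bash
python3 go.py 457 -183 153.3 89.8; python3 - <<'E'
from rig import camera
import cv2,numpy as np
o=[]
for n,b in(("top",(200,290,330,420)),("side",(190,310,220,340))):
    c=camera(n); np.savez(n+"9.npz",**c); o.append(cv2.resize(c["color"][b[0]:b[1],b[2]:b[3],::-1],(400,400),interpolation=cv2.INTER_CUBIC))
cv2.imwrite("pics/c9.png",np.hstack(o))
E
```

```text
t 27.48 at [ 456.2 -185.1  158.5] yaw 89.29 w 18.9 F [-15.2 -20.   19.1] j [ 1.15  0.19 -0.93  1.85  0.17  1.18  0.15]
slide [0.054 0.019 0.129] dr [-0.03  0.11 -0.1 ]
```

View pics/c9.png

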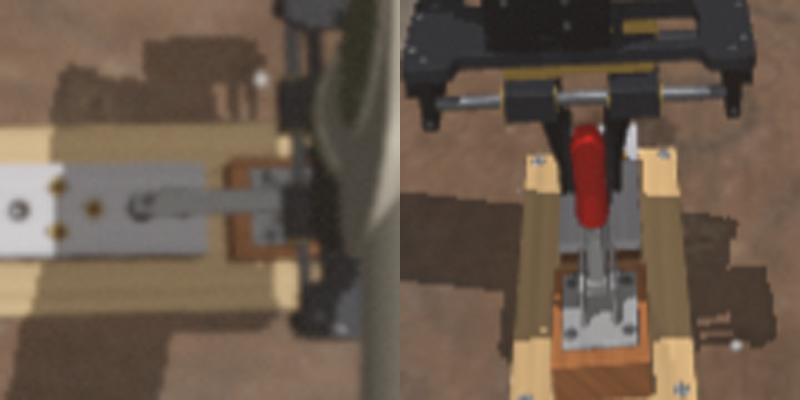

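>>> {"op": "arm_command", "data": {"slide": [[0.08,0,0.02],[0.16,0,0.02],[0.24,0,0.02],[0.24,0,0.02],[0.24,0,0.02]], "dr": [[0,0,0],[0,0,0],[0,0,0],[0,0,0],[0,0,0]], "jaw": [0.1,0.1,0.1,0.1,0.1]}}

```text
time_s: 28.0
eef_pos: [0.4583, -0.169, 0.1564]
eef_rot: [0.0, 0.71, 0.705, -0.0]
contact_force: [-0.0, 1.1, 0.2]
grip_width: 0.0099
finger_force: 0.0
```

>>> {"op": "arm_command", "data": {"slide": [[0.1,0,-0.5],[0.1,0,-1.3],[0.1,0,-2.2],[0.1,0,-3.0],[0.1,0,-3.0],[3.0,-1,-3.0],[4.0,-2,-3.0],[5.0,-3,-3.0],[5.0,-3,-3.0],[5.0,-3,-3.0]], "dr": [[0,0,0],[0,0,0],[0,0,0],[0,0,0],[0,0,0],[0,0,0],[0,0,0],[0,0,0],[0,0,0],[0,0,0]], "jaw": [0.1,0.1,0.1,0.1,0.1,0.1,0.1,0.1,0.1,0.1]}}

```text
time_s: 28.83
eef_pos: [0.3517, 0.0155, 0.2756]
eef_rot: [0.0, 0.709, 0.705, 0.0]
contact_force: [0.4, 1.0, 0.3]
grip_width: 0.0086
finger_force: 0.0
```

```bash
python3 go.py 457 -183 153.3 89.8; python3 - <<'E'
from h import *
from rig import camera
C=[camera("top"),camera("side")]; U=[]
for c,b in zip(C,((200,270,370,430),(210,310,250,310))):
    h=cv2.cvtColor(c["color"],cv2.COLOR_RGB2HSV); m=(((h[...,0]<6)|(h[...,0]>172))&(h[...,1]>170)&(h[...,2]>60)).astype(np.uint8)
    w=np.zeros_like(m); w[b[0]:b[1],b[2]:b[3]]=1; m*=w; y,x=np.nonzero(m); U.append([x.mean(),y.mean()]); print(len(x),x.min(),x.max(),y.min(),y.max(),U[-1])
print(tri(C[0],[U[0]],C[1],[U[1]])*1e3)
J=np.array([457.2,-63.7,0])
for q in(0,.1,.2):
    f=lambda l:J+[0,-125-l*np.sin(q)-4*np.cos(q),84+l*np.cos(q)-4*np.sin(q)]
    print(q,[np.round(proj(c,f(l)/1e3),1).tolist() for c in C for l in(54,88,122)])
o=[cv2.resize(c["color"][b[0]:b[1],b[2]:b[3],::-1],(400,400),interpolation=cv2.INTER_CUBIC) for c,b in zip(C,((200,290,330,420),(200,320,220,340)))]
cv2.imwrite("pics/c10.png",np.hstack(o))
E
```

```text
t 28.83 at [351.7  15.5 275.6] yaw 89.72 w 8.6 F [0.4 1.  0.3] j [ 1.08 -0.47 -0.9   1.96 -0.36  1.49  0.26]
slide [-4.951  2.655  3.059] dr [ 0.01 -0.   -0.02]
31 406 412 236 241 [np.float64(408.8709677419355), np.float64(238.6451612903226)]
238 272 281 227 257 [np.float64(276.5924369747899), np.float64(241.84453781512605)]
[[ 458.05667709 -196.9779248   174.31575909    2.30349854]]
0 [[[404.4, 241.5]], [[407.1, 239.6]], [[409.9, 237.6]], [[277.8, 254.2]], [[276.8, 241.2]], [[275.8, 227.6]]]
0.1 [[[406.5, 241.5]], [[410.5, 239.6]], [[414.8, 237.5]], [[277.8, 256.3]], [[276.8, 244.5]], [[275.8, 231.9]]]
0.2 [[[408.4, 241.5]], [[413.8, 239.6]], [[419.5, 237.5]], [[277.8, 258.5]], [[276.9, 248.0]], [[275.9, 236.8]]]
```

View pics/c10.png

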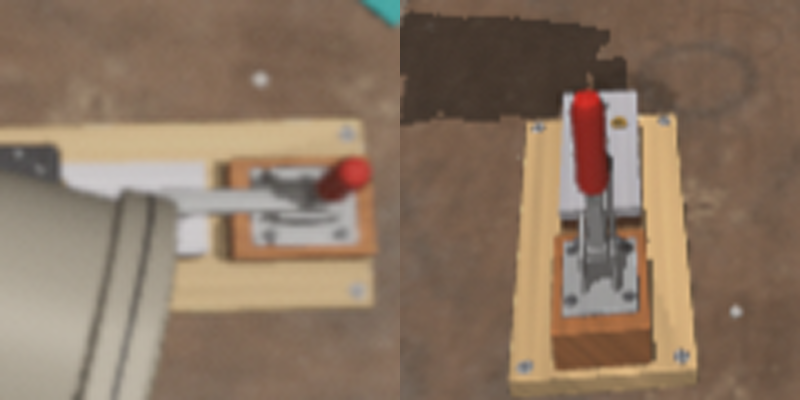

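>>> {"op": "arm_command", "data": {"slide": [[-6.4,2.65,0],[-6.4,2.65,0],[-6.4,2.65,0],[-6.4,2.65,0],[-6.4,2.65,0],[-6.4,2.65,0],[-6.4,2.65,0],[-6.4,2.65,0],[-6.4,2.65,0],[-6.4,2.65,0],[-6.4,2.65,0]], "dr": [[0,0,0],[0,0,0],[0,0,0],[0,0,0],[0,0,0],[0,0,0],[0,0,0],[0,0,0],[0,0,0],[0,0,0],[0,0,0]], "jaw": [0,0,0,0,0,0,0,0,0,0,0]}}

```text
time_s: 29.85
eef_pos: [0.4574, -0.2417, 0.2763]
eef_rot: [0.0, 0.708, 0.706, -0.0]
contact_force: [-0.2, -0.1, 0.3]
grip_width: 0.0002
finger_force: 0.0
```

```bash
python3 go.py 457.2 -240 168 89.8
```

```text
t 29.85 at [ 457.4 -241.7  276.3] yaw 89.77 w 0.2 F [-0.2 -0.1  0.3] j [ 1.24  0.16 -0.92  1.62  0.13  1.43  0.3 ]
slide [ 0.044 -0.006  2.708] dr [ 0.    0.01 -0.01]
```

Lower behind the handle, then nudge towards +y.

>>> {"op": "arm_command", "data": {"slide": [[0,0,0.8],[0,0,1.6],[0,0,2.4],[0,0,2.7],[0,0,2.7],[0,0,2.7],[0.3,0,2.7],[0.5,0,2.7],[0.6,0,2.7],[0.7,0,2.7],[0.7,0,2.7]], "dr": [[0,0,0],[0,0,0],[0,0,0],[0,0,0],[0,0,0],[0,0,0],[0,0,0],[0,0,0],[0,0,0],[0,0,0],[0,0,0]], "jaw": [0,0,0,0,0,0,0,0,0,0,0]}}

```text
time_s: 30.77
eef_pos: [0.4578, -0.2147, 0.1688]
eef_rot: [0.001, 0.709, 0.705, -0.0]
contact_force: [-0.4, -0.8, -0.2]
grip_width: 0.0005
finger_force: 0.0
```

>>> {"op": "arm_command", "data": {"slide": [[0.08,0,0],[0.16,0,0],[0.16,0,0],[0.16,0,0]], "dr": [[0,0,0],[0,0,0],[0,0,0],[0,0,0]], "jaw": [0,0,0,0]}}

```text
time_s: 31.1
eef_pos: [0.4575, -0.2134, 0.1688]
eef_rot: [0.003, 0.711, 0.704, -0.001]
contact_force: [2.4, -14.8, -0.6]
grip_width: 0.0004
finger_force: 6.9
```

>>> {"op": "arm_command", "data": {"slide": [[0.1,0,0],[0.15,0,0],[0.15,0,0],[0.15,0,0]], "dr": [[0,0,0],[0,0,0],[0,0,0],[0,0,0]], "jaw": [0,0,0,0]}}

```text
time_s: 31.43
eef_pos: [0.4575, -0.2128, 0.1691]
eef_rot: [0.006, 0.712, 0.702, -0.003]
contact_force: [6.4, -35.7, -6.1]
grip_width: 0.0006
finger_force: 16.0
```

>>> {"op": "arm_command", "data": {"slide": [[-0.3,0,0],[-0.8,0,0],[-1.2,0,-0.3],[-1.2,0,-1.3],[-1.2,0,-2.3],[-1.2,0,-3.0],[-1.2,0,-3.0],[-1.2,0,-3.0]], "dr": [[0,0,0],[0,0,0],[0,0,0],[0,0,0],[0,0,0],[0,0,0],[0,0,0],[0,0,0]], "jaw": [0,0,0,0,0,0,0,0]}}

```text
time_s: 32.1
eef_pos: [0.4578, -0.2511, 0.2894]
eef_rot: [0.001, 0.709, 0.705, 0.0]
contact_force: [-0.0, -0.0, -0.6]
grip_width: 0.0002
finger_force: 0.0
```

```bash
python3 go.py 457 -183 153.3 89.8; python3 - <<'E'
from rig import camera
import cv2,numpy as np
o=[]
for n,b in(("top",(200,290,320,420)),("side",(190,310,220,340))):
    c=camera(n); o.append(cv2.resize(c["color"][b[0]:b[1],b[2]:b[3],::-1],(400,400),interpolation=cv2.INTER_CUBIC))
cv2.imwrite("pics/c11.png",np.hstack(o))
E
```

```text
t 32.1 at [ 457.8 -251.1  289.4] yaw 89.62 w 0.2 F [-0.  -0.  -0.6] j [ 1.24  0.16 -0.91  1.59  0.13  1.45  0.31]
slide [ 1.708 -0.037  3.4  ] dr [ 0.02  0.02 -0.04]
```

View pics/c11.png

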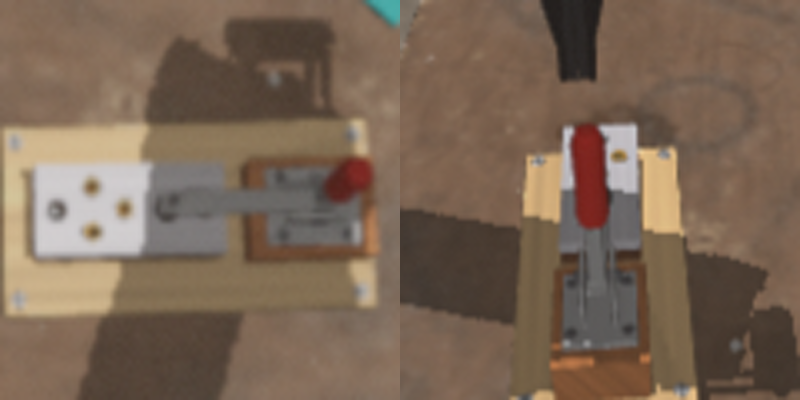

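The plate lies flat on the stack, the foot rests on it (top crop (165,207)), the handle stands upright, and the gripper is clear. I'm handing in.

```bash
python3 -c "
from rig import close_job; print(close_job())"
```

```text
the job is handed in; nothing more can be done
None
```

The jig is loaded in order (backer, pale cheek, dark cheek, drill plate), the toggle clamp is closed with its foot on the plate, and I handed the job in at about 32 s; the hand-in returned no verdict.

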